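# Set the end play of a pool-cleaner roller and close its case

### The arm

A 6-joint arm with a two-finger parallel gripper is mounted at the origin on the work surface. World frame = base frame: x ahead of the robot, y to its left, z up, the work surface at z = 0. Lengths are in m, angles in rad, forces in N, time in s.
With the tool pointing down it reaches from about 0.425 to 0.95 m from the base axis. Payload 3.5 kg.
Tool frame: the origin (TCP) lies midway between the tips of the shut fingers; the grasp point (between the pads) lies 19 mm behind it; z points along the fingers, y is the line along which they close (so a half turn about z gives the same grasp; the last joint's range is limited). The gripper opens to 85 mm and grips with 20 to 120 N. Pads are 22 mm wide; open, the fingers measure 114 mm over their backs; the gripper's body (76 mm by 85 mm) begins 54 mm behind the grasp point. The pads swing forward as they close: fully open they stand 13 mm farther back than shut.
Start: joints at [-1.408, 0.286, 1.577, -0, 1.279, -0.15], TCP at [0.208, -0.642, 0.231] pointing down, gripper open.
Joint ranges: [-2.77, 2.77], [-0.9, 2.22], [0.21, 2.48], [-1.53, 4.67], [0.24, 2.81], [-2.84, 2.84]. Speed limits (rad/s): [2.79, 2.79, 3.14, 3.14, 3.14, 3.14].

### API

Orientations are given as a rotation vector (axis times angle).
In Python, from plant import readout, cams, workorder gives the robot as it stands. The module is installed in compiled form; this text tells all that it offers.
- The arm moves only by the tool carry_out, never from a script. Its argument "increments" is a list of rows, each a list of 3 entries, a list of its own where there are three numbers: the shift along the tool's x, y, z as a fraction of full scale, then the turn, a rotation vector about the tool's x, y, z as a fraction of full scale, then the opening, from -1 (shut) to 1 (fully open). A call has 1 to 5 rows; each row is the pose to reach, as a shift and turn from the pose commanded when the call began, along the tool's axes at that moment; what a row does not reach only later rows make up. Full scale, the value 1, is 200 mm for a shift and pi/4 rad for a turn. A row lasts 1/8 s, in which the tool goes at most 62.5 mm and 10.7 degrees, less where a joint would pass 70% of its speed; a pose out of reach is approached as far as the arm can. A call with a number of a shift or a turn outside -1 to 1 is refused whole. A call with a gripper value outside its range is refused whole. The fingers move at their own pace and stop on an object; "force" is the grip in N (left out, the last holds). Time passes only in rows, so rows that repeat a pose let the fingers close. It gives the time, the measured TCP pose, the force, the opening and the grip force at its end, in the units of the state.
- readout.get_obs(): the state, without advancing time (a new reading comes with each control period).
- cams.capture(name): name is "scene" or "top" or "wrist"; returns a dict with "frame" (384x512x3 uint8, red, green, blue), "fx", "fy", "cx", "cy" (pixels), "world_from_camera" (4x4, takes a point from camera to world coordinates). Camera axes: x right, y down, z forward; pixel columns grow to the right and rows downward; lengths in m; the calibration is good to about 2 mm. A picture is of the moment at which its call begins. There is no depth.
- workorder.finish_job(): hands the job in; it is judged then, once.
The state is a dict: "time_s": time; "qpos": joint angles; "qvel": joint speeds; "joint_torque": joint torques, N m; "ee_pos": TCP position; "ee_rot": TCP orientation; "ft_force": force on the tool from outside, world axes, zero at the start; "torque": the same for the moment, N m; "finger_gap": opening from 0.0 (shut) to 1.0 (fully open); "grip_force": force on a finger pad.
Only numpy, scipy, OpenCV 4.12 (cv2) and the standard library are available. Lean on these libraries where they do the work, as an engineer would, in place of code of your own. Each camera call takes 0.05 s, during which the arm holds its last target. There are 200 camera calls.

### The job

Slide the bearing block along its rails towards the roller until you feel it go tight on the roller, without forcing it, then ease it back about 6 mm so that the roller has end play. Then swing the cover shut until its edge sits on the lower case, and leave the loose parts on the bench alone.

Things in the scene. Friction and masses are not known exactly. Their poses are not given: they have to be found in the camera images.
- unit: Opened roller unit of a pool cleaner, fixed to the bench: plywood board 200 x 420 x 12 mm with the off-white lower case half, an open tray 150 (x) by 360 (y) mm, walls 4 mm, rim (split line) 67 mm above the bench. Origin on the bench under the case's middle; z up, y along the case from the bearing block towards the roller, x from the robot's side to the hinge side. Yaw within 0.25 rad.
- roller: White ribbed roller. Origin: centre of its end face that looks to the bearing block. It lies in the case along the unit's y, radius 32 mm, 130 mm long, its axis at x = -35, z = 67 mm in the unit's frame, that face at y = 20 mm. It turns freely but cannot shift endways. Its bore is 26 mm wide; the washers deep in it are out of sight.
- bearing_block: Grey block that slides only along the unit's y, on two steel rails: foot 64 (x) by 50 (y) by 10 mm, upright plate 14 mm thick (y), 56 mm wide, with a white ball bearing, grip lug on top. Origin: middle of the foot's underside, 25 mm above the bench, x = -35 mm in the unit's frame; axes as the unit's. Friction about 2 N; it stays where it is left. Can travel from y = -148 to -18 mm.
- stub_tip (a point): Tip of the bearing block's steel axle stub, 16 mm across, 85 mm from the block's origin along +y; it enters the roller's bore. The block goes tight where the tip meets a spring washer inside the bore, unseen and different each time: 6 to 30 mm past the roller's end face. From that touch on a slow push rises by 4 N per mm; the back-off counts from the touch. More than 30 N is forcing it.
- lug_top (a point): Middle of the top face of the bearing block's grip lug, 82 mm above the block's origin (107 mm above the bench). The lug is 30 mm wide (x), 14 mm thick (y), 20 mm high; grip it across its thickness, along the unit's y. The raised cover overhangs it from the +x side: the tool must come in leaning back towards the robot (-x) by 25 to 40 degrees from vertical.
- cover (a joint): Hinge angle of the cover, the upper case half (off-white shell 150 by 360 mm, 55 mm high, walls 4 mm, about 0.35 kg). 0 = shut, its edge on the lower case; 0.97 = open at its stop. Starts at 0.85 to 0.95. The hinge is stiff, so the cover stays at any angle; up to about 3 N at the tab closes it.
- cover_hinge (a point): Middle of the cover's hinge line, which runs along the unit's y at x = 75 mm, z = 67 mm in the unit's frame.
- cover_tab (a point): Middle of the outer face (the upper face when shut) of the finger tab, at the middle of the cover's free edge, 163 mm from the hinge line and 6 mm above the edge plane. The tab is 70 mm long (y), 6 mm thick and stands 26 mm out from the front wall, which rises 55 mm square to it: with the cover open, tab and wall make a nook, open upwards, where fingertips can push the cover down.
- grille: Loose blue spoked grille, 140 mm across, 14 mm high, with a 25 mm tongue, lying flat beside the unit. To be left alone. Origin under its centre.
- disc: Loose black plastic disc, 90 mm across, 7 mm thick, lying flat on the bench. To be left alone. Origin under its centre.
- spare_wheel: Loose white wheel, 72 mm across, 50 mm high, standing on its face on the bench. To be left alone. Origin under its centre.

How it is judged:
On the way, in this order (a step that is already met when the one before it is completed fails the run):
1. the bearing block is run up until it goes tight on the roller (pressing on it with more than 2 N) (contact force between bearing_block and roller above 2 N), for 0.1 s.
2. the bearing block is backed off 2 to 10 mm from the touch (y of washer_c0 in the frame of bearing_block between 0.09 and 0.098 m), for 0.3 s.
At the end, for the whole second after the job is handed in: The bearing block rests 2 to 10 mm back from where its stub first touches the washer in the roller, and the cover is shut to within 0.025 rad (4 mm at the free edge) (all of step 2 and value of joint cover below 0.025 rad and linear speed of bearing_block below 0.01 m/s).
It fails at once if the bearing block is forced against the roller (over 30 N) (contact force between bearing_block and roller above 30 N).
It fails at once if a loose part on the bench is moved by more than 20 mm (distance of any of grille, disc, spare_wheel from where it was at the start of the episode above 0.02 m).
It also fails if it takes over 58 s, if anything falls off the work surface, if the arm or the gripper's body presses on something with over 40 N, if the wrist force passes 120 N, or if a joint passes its speed limit or range.

## Working session

There is one attempt and no reset: what is moved stays moved. The work goes in short steps, Python scripts to look and compute and a tool call to move; the robot and the scene stay as the last step left them, time stands still between calls to the robot, and variables do not carry over. Pictures are saved under pics/ and viewed, at most 12 in all, crops included, and the job is handed in when it is done.

Besides the shell and the picture viewer there is one more tool, called after ">>>" as a command line: name --argument value ..., lists and objects as JSON in quotes. carry_out: Moves the arm, as the interface text tells. Shift numbers are shares of 200 mm and turn numbers shares of pi/4 rad, none past 1 either way. Its arguments: {"type":"object","properties":{"increments":{"type":"array"},"force":{"type":"number"}},"required":["increments"]}

```bash
mkdir -p pics
python3 - <<'E'
from plant import readout,cams
import cv2,numpy as np
o=readout.get_obs();print(o)
for n in("scene","top"):
    c=cams.capture(n);cv2.imwrite(f"pics/{n}0.png",c["frame"][:,:,::-1]);np.savez(f"{n}0.npz",**c)
    print(n,c["fx"],c["cx"],c["cy"],np.round(c["world_from_camera"],3).tolist())
E
```

```text
{'time_s': 0.0, 'qpos': array([-1.40795700e+00,  2.87196193e-01,  1.57818362e+00, -9.83505713e-06,
        1.27863184e+00, -1.50005958e-01]), 'qvel': array([ 0.00043295, -0.00046415, -0.00093188, -0.00053421, -0.00083388,
        0.00056155]), 'joint_torque': array([-1.70406012e-03, -4.05988204e+01, -2.92626840e+01, -1.69012660e-04,
        5.81251545e-03,  1.64331865e-06]), 'ee_pos': array([ 0.20765526, -0.6415626 ,  0.22992326]), 'ee_rot': array([-3.10084659e+00, -4.89042257e-01,  3.91400044e-05]), 'ft_force': array([ 0.00867823,  0.17245441, -0.45519266]), 'torque': array([ 0.00082672, -0.00727934, -0.06057726]), 'grip_force': 0.0, 'finger_gap': 1.0015901162694658}
scene 451.98985582867243 259.61982585801314 196.45753912236685 [[-0.991, -0.12, 0.058, 0.502], [-0.133, 0.92, -0.369, 0.581], [-0.009, -0.373, -0.928, 1.398], [0.0, 0.0, 0.0, 1.0]]
top 375.4444676988583 250.75951236922384 189.6767742760677 [[-0.029, -0.987, 0.157, 0.413], [-0.999, 0.031, 0.014, 0.05], [-0.019, -0.156, -0.988, 1.211], [0.0, 0.0, 0.0, 1.0]]
```

View pics/scene0.png

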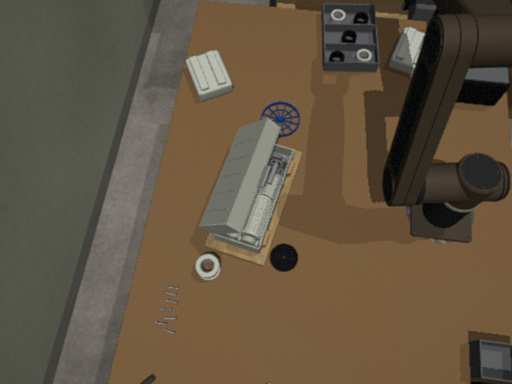

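View pics/top0.png

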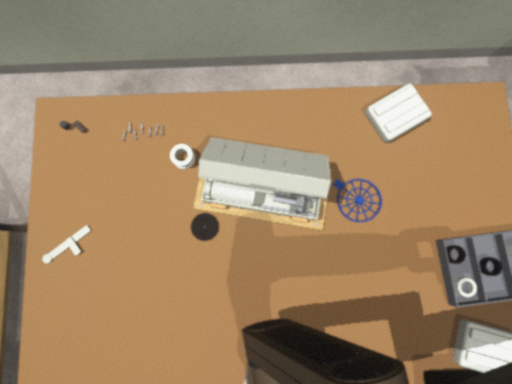

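The scene view shows the unit at about (250,195), with the cover leaning up from the far side and the block towards the grille. In the top view the unit is at (262,185), the disc at (205,227), the wheel at (182,155) and the grille at (359,200). I'll zoom in on both views.

Run:
```python
import cv2,numpy as np
a=cv2.imread("pics/top0.png")[130:235,185:345];b=cv2.imread("pics/scene0.png")[110:270,195:310]
cv2.imwrite("pics/topc.png",cv2.resize(a,None,fx=5,fy=5,interpolation=cv2.INTER_CUBIC))
cv2.imwrite("pics/scenec.png",cv2.resize(b,None,fx=3.75,fy=3.75,interpolation=cv2.INTER_CUBIC))
```

```text
(no output)
```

View pics/topc.png

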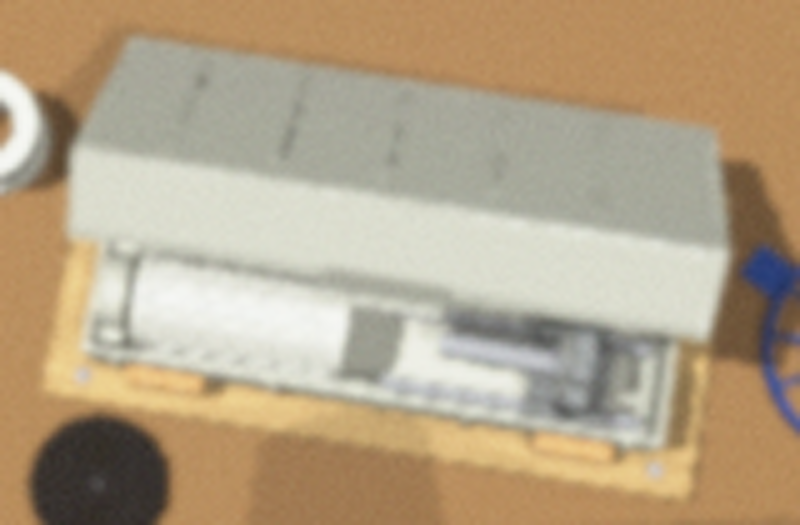

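View pics/scenec.png

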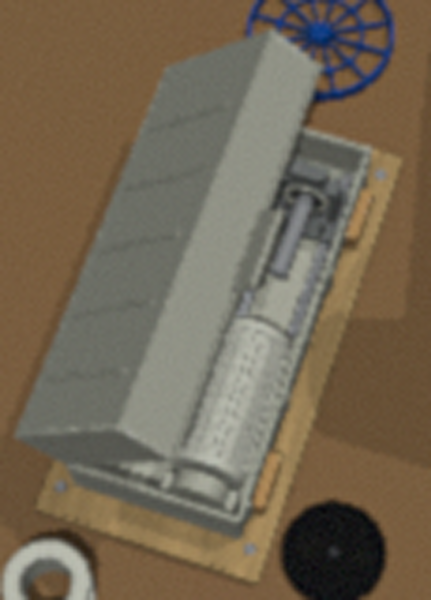

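The top crop shows the board's front corners at (45,390) and (690,497), the block around (580,370) and the tab at about (390,285). The scene crop shows board corners at (258,582), (402,158) and (38,508), with the stub tip at about (281,272).

```bash
cat > h.py <<'E'
import numpy as np
from scipy.spatial.transform import Rotation as R
def cam(n):return dict(np.load(n))
def ray(c,p):
    T=c["world_from_camera"];d=T[:3,:3]@[(p[0]-c["cx"])/c["fx"],(p[1]-c["cy"])/c["fy"],1]
    return T[:3,3],d
def plane(c,p,n,k):
    o,d=ray(c,p);n=np.array(n,float);return o+d*(k-n@o)/(n@d)
def proj(c,P):
    q=np.linalg.inv(c["world_from_camera"])@np.r_[P,1];return np.array([c["fx"]*q[0]/q[2]+c["cx"],c["fy"]*q[1]/q[2]+c["cy"]])
E
python3 - <<'E'
from h import *
t=cam("top0.npz");s=cam("scene0.npz")
T=lambda u,v:(u/5+185,v/5+130);S=lambda u,v:(u/3.75+195,v/3.75+110)
z=[0,0,1]
W=np.array([plane(t,T(45,390),z,.012),plane(t,T(690,497),z,.012),plane(s,S(258,582),z,.012),plane(s,S(402,158),z,.012),plane(s,S(38,508),z,.012)])
U=np.array([[-.1,.21],[-.1,-.21],[-.1,.21],[-.1,-.21],[.1,.21]])
print(W.round(3))
from scipy.optimize import least_squares
f=lambda p:((R.from_euler('z',p[2]).as_matrix()[:2,:2]@U.T).T+p[:2]-W[:,:2]).ravel()
r=least_squares(f,[.5,-.0,0]);print(r.x,r.fun.round(4));x,y,a=r.x
ex=np.array([np.cos(a),np.sin(a),0]);ey=np.array([-np.sin(a),np.cos(a),0]);o=np.array([x,y,0])
def unit(P):return np.array([ex@(P-o),ey@(P-o),P[2]]).round(4)
k=ex@o-.035
for n,c,p in[("tip s",s,S(281,272)),("tip t",t,T(445,345)),("plate t",t,T(590,370)),("bearing s",s,S(303,195)),("rollerface s",s,S(262,325)),("rollerface t",t,T(345,345))]:
    print(n,unit(plane(c,p,ex,k)), unit(plane(c,p,z,.067)),unit(plane(c,p,z,.107)))
# tab by triangulation
o1,d1=ray(t,T(390,285));o2,d2=ray(s,S(255,250))
q=np.linalg.lstsq(np.c_[d1,-d2],o2-o1,rcond=None)[0];print("tab",unit(o1+d1*q[0]),unit(o2+d2*q[1]))
for n,c,f in[("t",t,lambda p:((p[0]-185)*5,(p[1]-130)*5)),("s",s,lambda p:((p[0]-195)*3.75,(p[1]-110)*3.75))]:
  for g in(.85,.95):
    for yy in(-.18,.18):
      P=o+ex*(.075-.15*np.cos(g))+ey*yy+np.array([0,0,.067+.15*np.sin(g)]);Q=P+.055*(ex*np.sin(g)+np.array([0,0,np.cos(g)]));print(n,g,yy,np.round(f(proj(c,P))),np.round(f(proj(c,Q))))
E
```

```text
[[ 0.549  0.251  0.012]
 [ 0.468 -0.159  0.012]
 [ 0.546  0.257  0.012]
 [ 0.466 -0.151  0.012]
 [ 0.738  0.219  0.012]]
[ 0.60450059  0.03075345 -0.18901101] [-0.0033  0.0051 -0.0014  0.0023  0.0001 -0.0016  0.0008 -0.0053  0.0039
 -0.0005]
tip s [-0.035  -0.0505  0.0387] [-0.0385 -0.0386  0.067 ] [-0.0435 -0.0218  0.107 ]
tip t [-0.035  -0.0427  0.0739] [-0.034  -0.0429  0.067 ] [-0.0396 -0.042   0.107 ]
plate t [-0.035  -0.133   0.0643] [-0.0354 -0.1328  0.067 ] [-0.0408 -0.1287  0.107 ]
bearing s [-0.035  -0.1109  0.0743] [-0.0341 -0.1144  0.067 ] [-0.0392 -0.0953  0.107 ]
rollerface s [-0.035   0.0026  0.0398] [-0.0384  0.013   0.067 ] [-0.0434  0.0283  0.107 ]
rollerface t [-0.035   0.0198 -0.    ] [-0.0437  0.0178  0.067 ] [-0.0489  0.0165  0.107 ]
tab [-0.0205 -0.0051  0.1761] [-0.0265 -0.0048  0.1751]
t 0.85 -0.18 [702. 339.] [724. 255.]
t 0.85 0.18 [ 63. 239.] [ 66. 153.]
t 0.95 -0.18 [708. 316.] [729. 225.]
t 0.95 0.18 [ 64. 215.] [ 70. 124.]
s 0.85 -0.18 [319.  63.] [272.  26.]
s 0.85 0.18 [174. 459.] [119. 428.]
s 0.95 -0.18 [306.  53.] [254.  18.]
s 0.95 0.18 [159. 451.] [ 99. 419.]
```

```bash
cat >> h.py <<'E'
A=-.189;ex=np.array([np.cos(A),np.sin(A),0]);ey=np.array([-np.sin(A),np.cos(A),0]);O=np.array([.6045,.031,0])
def unit(P):return np.array([ex@(P-O),ey@(P-O),P[2]])
def world(u):return O+ex*u[0]+ey*u[1]+np.array([0,0,u[2]])
def tool(th):
    z=np.sin(th)*ex-np.cos(th)*np.array([0,0,1]);y=-ey;return np.c_[np.cross(y,z),y,z]
def inc(u,deg):
    from plant import readout
    o=readout.get_obs();C=R.from_rotvec(o["ee_rot"]).as_matrix();G=tool(np.radians(deg))
    print("t",round(o["time_s"],2),"q",o["qpos"].round(2),"unit",unit(o["ee_pos"]).round(4),"F unit",np.r_[ex@o["ft_force"],ey@o["ft_force"],o["ft_force"][2]].round(2),"gap",round(o["finger_gap"],3))
    print("shift",(C.T@(world(u)-o["ee_pos"])/.2).round(3),"turn",(R.from_matrix(C.T@G).as_rotvec()/(np.pi/4)).round(3))
E
python3 -c "
from h import *
inc([-.115,-.30,.26],20);inc([-.096,-.128,.178],38)"
```

```text
t 0.1 q [-1.41  0.29  1.58 -0.    1.28 -0.15] unit [-0.2634 -0.7352  0.2301] F unit [ 0.37 -0.19 -0.04] gap 0.998
shift [ 1.697 -1.551 -0.146] turn [-0.114  0.435  0.632]
t 0.1 q [-1.41  0.29  1.58 -0.    1.28 -0.15] unit [-0.2634 -0.7352  0.2301] F unit [ 0.37 -0.19 -0.04] gap 0.998
shift [ 2.194 -2.259  0.266] turn [-0.214  0.827  0.614]
```

>>> carry_out --increments '[[[0.25,-0.23,-0.03],[0,0,0.2],0.3],[[0.5,-0.45,-0.06],[-0.02,0.1,0.4],0.3],[[0.75,-0.68,-0.09],[-0.05,0.2,0.6],0.3],[[0.95,-0.86,-0.1],[-0.1,0.3,0.63],0.3],[[1,-0.9,-0.1],[-0.11,0.43,0.63],0.3]]'

```text
time_s: 0.72
ee_pos: [0.3443, -0.406, 0.2513]
ee_rot: [3.051, -0.28, 0.537]
ft_force: [-0.2, -0.5, 0.6]
finger_gap: 0.648
grip_force: 0.0
```

```bash
python3 -c "
from h import *
inc([-.115,-.30,.26],20);inc([-.096,-.128,.178],38)"
```

```text
t 0.72 q [-1.2  -0.19  2.06  0.33  1.1   0.43] unit [-0.1735 -0.4781  0.2513] F unit [-0.11 -0.58  0.56] gap 0.648
shift [ 0.295 -0.889  0.061] turn [-0.003  0.001  0.007]
t 0.72 q [-1.2  -0.19  2.06  0.33  1.1   0.43] unit [-0.1735 -0.4781  0.2513] F unit [-0.11 -0.58  0.56] gap 0.648
shift [ 0.248 -1.748  0.481] turn [-0.004  0.401  0.006]
```

>>> carry_out --increments '[[[0.1,-0.25,0.03],[0,0,0],0.1],[[0.2,-0.5,0.05],[0,0,0],0.1],[[0.28,-0.75,0.06],[0,0.1,0],0.1],[[0.3,-0.95,0.06],[0,0.2,0],0.1],[[0.3,-1,0.06],[0,0.3,0],0.1]]'

```text
time_s: 1.35
ee_pos: [0.4397, -0.2216, 0.2599]
ee_rot: [2.947, -0.271, 0.884]
ft_force: [0.7, -0.3, 0.1]
finger_gap: 0.549
grip_force: 0.0
```

```bash
python3 -c "
from h import *
inc([-.096,-.128,.178],38)"
```

```text
t 1.35 q [-0.85 -0.47  2.3   0.46  0.89  0.68] unit [-0.1144 -0.2791  0.2599] F unit [ 0.75 -0.18  0.09] gap 0.549
shift [-0.145 -0.755  0.395] turn [-0.004  0.102  0.006]
```

>>> carry_out --increments '[[[-0.04,-0.2,0.1],[0,0,0],0.1],[[-0.08,-0.4,0.2],[0,0.05,0],0.1],[[-0.12,-0.6,0.3],[0,0.1,0],0.1],[[-0.145,-0.755,0.395],[0,0.1,0],0.1],[[-0.145,-0.755,0.395],[0,0.1,0],0.1]]'

```text
time_s: 1.98
ee_pos: [0.4849, -0.0766, 0.1754]
ee_rot: [2.91, -0.267, 0.987]
ft_force: [0.5, 0.4, 0.2]
finger_gap: 0.549
grip_force: 0.0
```

Run:
```python
from h import *
import cv2
from plant import cams
inc([-.028,-.128,.091],38)
c=cams.capture("wrist");np.savez("w1.npz",**c);cv2.imwrite("pics/w1.png",c["frame"][:,:,::-1])
for u in([-.035,-.128,.107],[-.075,-.18,.067],[-.033,-.035,.19],[-.033,.035,.19]):print(u,proj(c,world(u)).round())
```

```text
t 1.98 q [-0.45 -0.42  2.45  0.34  0.5   1.06] unit [-0.0972 -0.1281  0.1754] F unit [0.42 0.46 0.17] gap 0.549
shift [0.018 0.002 0.546] turn [-0.006  0.012  0.006]
[-0.035, -0.128, 0.107] [252. 184.]
[-0.075, -0.18, 0.067] [318. 250.]
[-0.033, -0.035, 0.19] [ 63. 118.]
[-0.033, 0.035, 0.19] [-78. 117.]
```

View pics/w1.png

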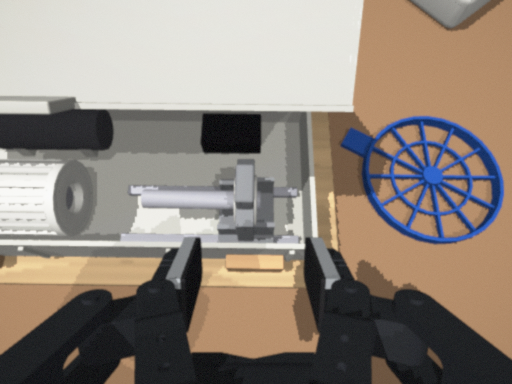

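The lug sits at about (245,180) and is centred between the fingers. The tab's right end is at about (75,104), clear of the gripper. I'll go in along the tool axis.

>>> carry_out --increments '[[[0,-0.015,0.2],[0,0,0],0.1],[[0.01,-0.015,0.35],[0,0,0],0.1],[[0.015,-0.015,0.5],[0,0,0],0.1],[[0.018,-0.015,0.546],[0,0,0],0.1],[[0.018,-0.015,0.546],[0,0,0],0.1]]'

```text
time_s: 2.65
ee_pos: [0.5554, -0.0903, 0.0945]
ee_rot: [2.903, -0.274, 0.993]
ft_force: [0.1, -0.8, 0.6]
finger_gap: 0.552
grip_force: 0.0
```

Run:
```python
from h import *
import cv2
from plant import cams
inc([-.028,-.124,.091],38)
c=cams.capture("wrist");cv2.imwrite("pics/w2.png",c["frame"][:,:,::-1])
```

```text
t 2.65 q [-0.4  -0.05  2.33  0.56  0.24  0.85] unit [-0.0255 -0.1284  0.0945] F unit [ 0.25 -0.78  0.56] gap 0.552
shift [-0.021 -0.022  0.006] turn [-0.001  0.005  0.001]
```

View pics/w2.png

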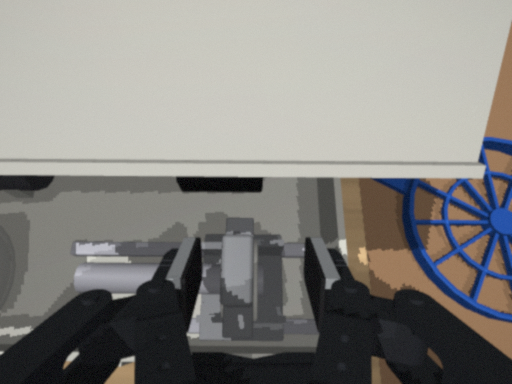

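Joint 5 is at its limit, so I'll lean less, to 32°.

Run:
```python
from h import *
inc([-.031,-.125,.092],31)
```

```text
t 2.7 q [-0.4  -0.05  2.33  0.56  0.24  0.85] unit [-0.0255 -0.1282  0.0951] F unit [ 0.65 -0.81 -0.16] gap 0.55
shift [-0.031 -0.016 -0.005] turn [-0.    -0.152  0.001]
```

>>> carry_out --increments '[[[-0.03,-0.016,0],[0,-0.152,0],0.1],[[-0.03,-0.016,0],[0,-0.152,0],0.1]]'

```text
time_s: 2.95
ee_pos: [0.5528, -0.0861, 0.0934]
ee_rot: [2.964, -0.276, 0.829]
ft_force: [0.5, -0.5, -0.2]
finger_gap: 0.55
grip_force: 0.0
```

Run:
```python
from h import *
inc([-.031,-.125,.092],31)
```

```text
t 2.95 q [-0.38 -0.03  2.28  0.28  0.37  1.14] unit [-0.0288 -0.1247  0.0934] F unit [ 0.6  -0.4  -0.17] gap 0.55
shift [-0.013  0.001 -0.   ] turn [-0.    -0.005  0.004]
```

Good: q5 is now 0.37. I'll close on the lug.

>>> carry_out --increments '[[[-0.012,0,0],[0,0,0],-1],[[-0.012,0,0],[0,0,0],-1],[[-0.012,0,0],[0,0,0],-1],[[-0.012,0,0],[0,0,0],-1],[[-0.012,0,0],[0,0,0],-1]]' --force 40

```text
time_s: 3.58
ee_pos: [0.5483, -0.0845, 0.0891]
ee_rot: [2.969, -0.279, 0.82]
ft_force: [-7.2, 1.5, 6.8]
finger_gap: 0.148
grip_force: 42.2
```

>>> carry_out --increments '[[[0,0,0],[0,0,0],-1],[[0,0,0],[0,0,0],-1],[[0,0,0],[0,0,0],-1]]'

```text
time_s: 3.95
ee_pos: [0.5483, -0.0845, 0.0891]
ee_rot: [2.969, -0.279, 0.82]
ft_force: [-6.8, 1.1, 5.5]
finger_gap: 0.152
grip_force: 42.2
```

Run:
```python
from h import *
inc([-.031,-.075,.092],31)
```

```text
t 3.95 q [-0.38 -0.03  2.29  0.28  0.36  1.14] unit [-0.0335 -0.124   0.0891] F unit [-6.86 -0.18  5.5 ] gap 0.152
shift [ 0.018 -0.245 -0.006] turn [-0.002  0.003  0.001]
```

Gripped at a gap of 0.15. I'll run the block up most of the way, short of the earliest possible touch.

>>> carry_out --increments '[[[0.01,-0.05,0],[0,0,0],-1],[[0.01,-0.11,0],[0,0,0],-1],[[0.01,-0.17,0],[0,0,0],-1],[[0.01,-0.23,0],[0,0,0],-1],[[0.01,-0.28,0],[0,0,0],-1]]'

```text
time_s: 4.58
ee_pos: [0.5593, -0.0296, 0.0891]
ee_rot: [2.97, -0.279, 0.815]
ft_force: [-8.1, -1.0, 5.8]
finger_gap: 0.157
grip_force: 42.3
```

Run:
```python
from h import *
import cv2
from plant import cams
inc([-.031,-.065,.092],31)
c=cams.capture("wrist");cv2.imwrite("pics/w3.png",c["frame"][:,:,::-1])
```

```text
t 4.58 q [-0.25 -0.01  2.27  0.09  0.35  1.43] unit [-0.033  -0.0681  0.0891] F unit [-7.75 -2.49  5.75] gap 0.157
shift [ 0.016 -0.015 -0.007] turn [-0.002  0.007  0.002]
```

View pics/w3.png

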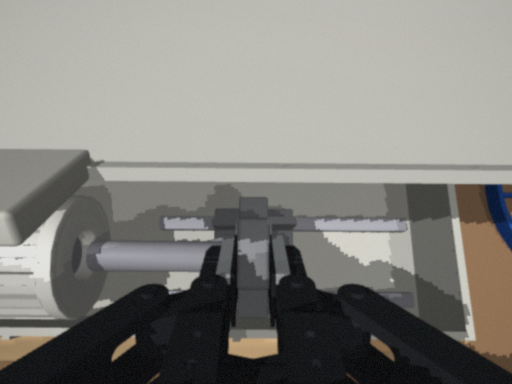

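The lug is held and the stub tip is at the mouth of the bore, at about (90,255). I'll creep in now, 4 mm per call.

>>> carry_out --increments '[[[0.01,-0.004,0],[0,0,0],-1],[[0.01,-0.008,0],[0,0,0],-1],[[0.01,-0.012,0],[0,0,0],-1],[[0.01,-0.016,0],[0,0,0],-1],[[0.01,-0.02,0],[0,0,0],-1]]'

```text
time_s: 5.25
ee_pos: [0.5601, -0.0258, 0.089]
ee_rot: [2.973, -0.279, 0.809]
ft_force: [-12.6, 0.7, 8.6]
finger_gap: 0.153
grip_force: 43.1
```

>>> carry_out --increments '[[[0,-0.004,0],[0,0,0],-1],[[0,-0.008,0],[0,0,0],-1],[[0,-0.012,0],[0,0,0],-1],[[0,-0.016,0],[0,0,0],-1],[[0,-0.02,0],[0,0,0],-1]]'

```text
time_s: 5.88
ee_pos: [0.5609, -0.0219, 0.089]
ee_rot: [2.973, -0.279, 0.809]
ft_force: [-15.2, 1.6, 8.6]
finger_gap: 0.155
grip_force: 43.0
```

Run:
```python
from h import *
inc([-.031,-.065,.092],31)
```

```text
t 5.88 q [-0.23 -0.01  2.27  0.06  0.35  1.47] unit [-0.0329 -0.0602  0.089 ] F unit [-15.27  -1.3    8.57] gap 0.155
shift [ 0.016  0.024 -0.008] turn [-0.002  0.013  0.002]
```

>>> carry_out --increments '[[[-0.02,-0.004,-0.01],[0,0,0],-1],[[-0.02,-0.008,-0.015],[0,0,0],-1],[[-0.02,-0.012,-0.015],[0,0,0],-1],[[-0.02,-0.016,-0.015],[0,0,0],-1],[[-0.02,-0.02,-0.015],[0,0,0],-1]]'

```text
time_s: 6.5
ee_pos: [0.5607, -0.0191, 0.0894]
ee_rot: [2.966, -0.281, 0.824]
ft_force: [24.5, -6.3, -27.5]
finger_gap: 0.153
grip_force: 40.8
```

Run:
```python
from h import *
inc([-.031,-.065,.092],31)
```

```text
t 6.5 q [-0.22 -0.01  2.27  0.05  0.34  1.49] unit [-0.0336 -0.0574  0.0894] F unit [ 25.23  -1.61 -27.46] gap 0.153
shift [ 0.018  0.038 -0.005] turn [ 0.    -0.001 -0.   ]
```

>>> carry_out --increments '[[[0.012,-0.004,0.009],[0,0,0],-1],[[0.012,-0.008,0.009],[0,0,0],-1],[[0.012,-0.012,0.009],[0,0,0],-1],[[0.012,-0.016,0.009],[0,0,0],-1]]'

```text
time_s: 7.0
ee_pos: [0.5617, -0.0165, 0.0891]
ee_rot: [2.968, -0.279, 0.814]
ft_force: [-1.3, -10.5, -6.6]
finger_gap: 0.151
grip_force: 45.0
```

Run:
```python
from h import *
inc([-.031,-.065,.092],31)
```

```text
t 7.0 q [-0.22 -0.01  2.27  0.04  0.35  1.51] unit [-0.0331 -0.0547  0.0891] F unit [  0.71 -10.54  -6.56] gap 0.151
shift [ 0.016  0.052 -0.007] turn [0.001 0.007 0.002]
```

>>> carry_out --increments '[[[0,0,0],[0,0,0],-1],[[0,0,0],[0,0,0],-1]]'

```text
time_s: 7.25
ee_pos: [0.5617, -0.0164, 0.0892]
ee_rot: [2.968, -0.28, 0.814]
ft_force: [-0.6, -9.0, -6.4]
finger_gap: 0.15
grip_force: 44.9
```

Run:
```python
from h import *
inc([-.031,-.065,.092],31)
```

```text
t 7.25 q [-0.22 -0.01  2.27  0.04  0.35  1.51] unit [-0.0331 -0.0546  0.0892] F unit [ 1.15 -8.94 -6.37] gap 0.15
shift [ 0.016  0.052 -0.007] turn [0.001 0.007 0.002]
```

>>> carry_out --increments '[[[0,-0.005,0],[0,0,0],-1],[[0,-0.005,0],[0,0,0],-1],[[0,-0.005,0],[0,0,0],-1]]'

```text
time_s: 7.62
ee_pos: [0.5619, -0.0159, 0.0892]
ee_rot: [2.968, -0.28, 0.813]
ft_force: [-1.0, -10.9, -6.1]
finger_gap: 0.153
grip_force: 45.0
```

Run:
```python
from h import *
inc([-.031,-.065,.092],31)
```

```text
t 7.62 q [-0.21 -0.01  2.27  0.03  0.35  1.52] unit [-0.0331 -0.054   0.0892] F unit [  1.07 -10.89  -6.15] gap 0.153
shift [ 0.016  0.055 -0.007] turn [0.002 0.007 0.002]
```

It's clearly tight: about 9 N on the washer, 2.2 mm past the touch, so the touch is at y ≈ -56.3 mm. I'll ease back to about -62.3 mm.

>>> carry_out --increments '[[[0,0.01,0],[0,0,0],-1],[[0,0.02,0],[0,0,0],-1],[[0,0.03,0],[0,0,0],-1],[[0,0.04,0],[0,0,0],-1],[[0,0.044,0],[0,0,0],-1]]'

```text
time_s: 8.25
ee_pos: [0.5605, -0.0221, 0.0893]
ee_rot: [2.971, -0.279, 0.814]
ft_force: [4.7, 2.0, -15.6]
finger_gap: 0.154
grip_force: 43.7
```

>>> carry_out --increments '[[[0,0,0],[0,0,0],-1],[[0,0,0],[0,0,0],-1],[[0,0,0],[0,0,0],-1]]'

```text
time_s: 8.62
ee_pos: [0.5605, -0.0222, 0.0893]
ee_rot: [2.971, -0.279, 0.814]
ft_force: [4.8, 0.8, -16.8]
finger_gap: 0.152
grip_force: 43.5
```

Run:
```python
from h import *
inc([-.031,-.0623,.092],31)
```

```text
t 8.62 q [-0.23 -0.01  2.27  0.07  0.35  1.47] unit [-0.0332 -0.0605  0.0893] F unit [  4.54   1.7  -16.84] gap 0.152
shift [ 0.017  0.009 -0.006] turn [-0.002  0.008  0.002]
```

>>> carry_out --increments '[[[0,0.006,0.003],[0,0,0],-1],[[0,0.01,0.003],[0,0,0],-1],[[0,0.01,0.003],[0,0,0],-1],[[0,0.01,0.003],[0,0,0],-1]]'

```text
time_s: 9.12
ee_pos: [0.5603, -0.0243, 0.0892]
ee_rot: [2.971, -0.278, 0.813]
ft_force: [-4.4, 2.3, -11.1]
finger_gap: 0.152
grip_force: 44.7
```

Run:
```python
from h import *
inc([-.031,-.0623,.092],31)
```

```text
t 9.12 q [-0.24 -0.01  2.27  0.07  0.35  1.46] unit [-0.0331 -0.0627  0.0892] F unit [ -4.79   1.44 -11.1 ] gap 0.152
shift [ 0.016 -0.002 -0.007] turn [-0.002  0.009  0.002]
```

>>> carry_out --increments '[[[0,0,0],[0,0,0],-0.3],[[0,0,0],[0,0,0],-0.3],[[0,0,0],[0,0,0],-0.3],[[0,0,0],[0,0,0],-0.3]]'

```text
time_s: 9.62
ee_pos: [0.5635, -0.0254, 0.0926]
ee_rot: [2.966, -0.278, 0.826]
ft_force: [-0.2, -0.4, -0.1]
finger_gap: 0.35
grip_force: 0.0
```

Run:
```python
from h import *
import cv2
from plant import cams
inc([-.031,-.0623,.092],31)
c=cams.capture("wrist");cv2.imwrite("pics/w4.png",c["frame"][:,:,::-1])
```

```text
t 9.62 q [-0.24 -0.01  2.27  0.07  0.35  1.46] unit [-0.0297 -0.0631  0.0926] F unit [-0.07 -0.46 -0.05] gap 0.35
shift [-0.007 -0.004 -0.001] turn [-0.001 -0.003  0.002]
```

View pics/w4.png

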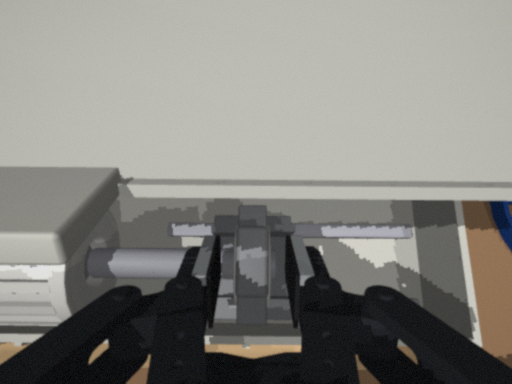

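Released and clear: the lug is at (250,250) with a pad on each side. I'll retreat along the tool axis.

>>> carry_out --increments '[[[0,0,-0.1],[0,0,0],-0.3],[[0,0,-0.25],[0,0,0],-0.3],[[0,0,-0.4],[0,0,0],-0.3],[[-0.03,0,-0.55],[0,0,0],-0.3],[[-0.03,0,-0.6],[0,0,0],-0.3]]'

```text
time_s: 10.3
ee_pos: [0.4968, -0.0125, 0.1927]
ee_rot: [2.966, -0.278, 0.826]
ft_force: [-0.1, 0.8, 0.6]
finger_gap: 0.35
grip_force: 0.0
```

Run:
```python
from h import *
inc([-.10,-.03,.29],10)
```

```text
t 10.3 q [-0.24 -0.37  2.35  0.05  0.62  1.48] unit [-0.0976 -0.063   0.1927] F unit [-0.29  0.73  0.55] gap 0.35
shift [ 0.242 -0.165 -0.423] turn [-0.    -0.47   0.003]
```

>>> carry_out --increments '[[[0.06,-0.04,-0.15],[0,0,0],-1],[[0.12,-0.08,-0.28],[0,-0.15,0],-1],[[0.2,-0.12,-0.4],[0,-0.3,0],-1],[[0.24,-0.165,-0.42],[0,-0.45,0],-1],[[0.24,-0.165,-0.42],[0,-0.47,0],-1]]'

```text
time_s: 10.92
ee_pos: [0.5026, 0.0202, 0.288]
ee_rot: [3.101, -0.29, 0.267]
ft_force: [0.4, 0.2, -0.1]
finger_gap: -0.0
grip_force: 0.0
```

Run:
```python
from h import *
import cv2
from plant import cams
inc([-.025,0,.26],0)
for n in("wrist","top"):
  c=cams.capture(n);np.savez(n+"5.npz",**c);cv2.imwrite(f"pics/{n}5.png",c["frame"][:,:,::-1])
  if n=="wrist":
   for g in(.8,.85,.9):
    for y in(-.035,.035):print(g,y,proj(c,world([.075-.176*np.cos(g)+.006*np.sin(g),y,.067+.176*np.sin(g)+.006*np.cos(g)])).round())
```

```text
t 10.93 q [-0.16 -0.24  2.02 -0.01  1.19  1.6 ] unit [-0.0981 -0.0298  0.288 ] F unit [ 0.34  0.27 -0.07] gap -0.0
shift [ 0.336 -0.148  0.2  ] turn [-0.    -0.218  0.003]
0.8 -0.035 [259. 140.]
0.8 0.035 [161. 139.]
0.85 -0.035 [259. 130.]
0.85 0.035 [159. 129.]
0.9 -0.035 [259. 119.]
0.9 0.035 [156. 119.]
```

View pics/wrist5.png

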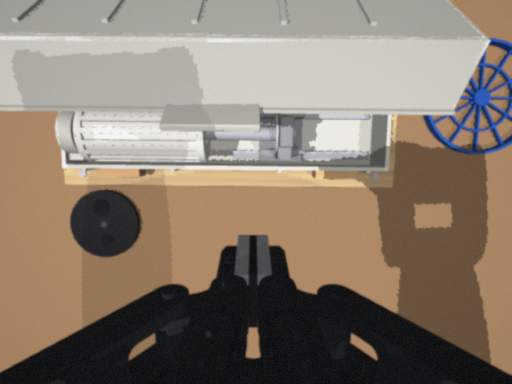

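The tab's outer edge is at row 130, columns 162–262, which matches a cover angle of 0.85. I'll move above the nook.

>>> carry_out --increments '[[[0.1,-0.05,0],[0,-0.1,0],-1],[[0.2,-0.1,0.03],[0,-0.218,0],-1],[[0.3,-0.148,0.1],[0,-0.218,0],-1],[[0.345,-0.148,0.18],[0,-0.218,0],-1],[[0.35,-0.148,0.2],[0,-0.218,0],-1]]'

```text
time_s: 11.65
ee_pos: [0.5793, 0.035, 0.2573]
ee_rot: [3.128, -0.294, -0.008]
ft_force: [-0.3, 0.4, -0.6]
finger_gap: -0.002
grip_force: 0.0
```

Run:
```python
from h import *
inc([-.024,0,.208],0)
```

```text
t 11.65 q [-0.11  0.06  1.78 -0.    1.3   1.64] unit [-0.0255 -0.0008  0.2573] F unit [-0.37  0.35 -0.55] gap -0.002
shift [ 0.009 -0.004  0.246] turn [0.001 0.006 0.002]
```

```bash
cat >> h.py <<'E'
def arc(gs):
    from plant import readout
    o=readout.get_obs();C=R.from_rotvec(o["ee_rot"]).as_matrix();u=unit(o["ee_pos"])
    print("t",round(o["time_s"],2),"unit",u.round(4),"F",o["ft_force"].round(1))
    for g in gs:
        r=.175-.008*g;P=[.086-r*np.cos(g)+.006*np.sin(g),0,.067+r*np.sin(g)+.006*np.cos(g)]
        print(g,np.round(P,4),(C.T@(world(P)-o["ee_pos"])/.2).round(3))
E
python3 -c "
from h import *
arc([.95,.85,.75,.65,.55,.45])"
```

```text
t 11.65 unit [-0.0255 -0.0008  0.2573] F [-0.3  0.4 -0.6]
0.95 [-0.0065  0.      0.2067] [ 0.096 -0.004  0.253]
0.85 [-0.0205  0.      0.1973] [ 0.026 -0.004  0.3  ]
0.75 [-0.0336  0.      0.1866] [-0.039 -0.005  0.354]
0.65 [-0.0455  0.      0.1745] [-0.098 -0.005  0.414]
0.55 [-0.0563  0.      0.1613] [-0.152 -0.005  0.481]
0.45 [-0.0657  0.      0.147 ] [-0.199 -0.005  0.553]
```

>>> carry_out --increments '[[[0.026,-0.004,0.15],[0,0,0],-1],[[0.026,-0.004,0.26],[0,0,0],-1],[[0.026,-0.004,0.3],[0,0,0],-1],[[-0.01,-0.004,0.327],[0,0,0],-1],[[-0.039,-0.004,0.354],[0,0,0],-1]]'

```text
time_s: 12.28
ee_pos: [0.5737, 0.0372, 0.1906]
ee_rot: [3.127, -0.293, 0.005]
ft_force: [2.8, -1.0, 1.3]
finger_gap: 0.004
grip_force: 0.9
```

Run:
```python
from h import *
arc([.7,.65,.6,.55,.5,.45])
import cv2
from plant import cams
c=cams.capture("wrist");cv2.imwrite("pics/w6.png",c["frame"][:,:,::-1])
```

```text
t 12.28 unit [-0.0314  0.0003  0.1906] F [ 2.8 -1.   1.3]
0.7 [-0.0397  0.      0.1807] [-0.042  0.002  0.049]
0.65 [-0.0455  0.      0.1745] [-0.071  0.002  0.08 ]
0.6 [-0.0511  0.      0.1681] [-0.099  0.001  0.113]
0.55 [-0.0563  0.      0.1613] [-0.125  0.001  0.146]
0.5 [-0.0612  0.      0.1542] [-0.15   0.001  0.181]
0.45 [-0.0657  0.      0.147 ] [-0.172  0.001  0.218]
```

View pics/w6.png

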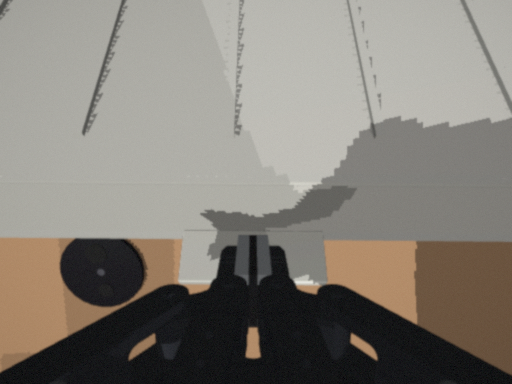

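The fingertips are in the nook on the tab (tab columns 180–328, rows 231–283) and the cover is moving. I'll keep following the arc.

>>> carry_out --increments '[[[-0.042,0,0.05],[0,0,0],-1],[[-0.071,0,0.08],[0,0,0],-1],[[-0.1,0,0.113],[0,0,0],-1],[[-0.125,0,0.146],[0,0,0],-1],[[-0.172,0,0.218],[0,0,0],-1]]'

```text
time_s: 12.95
ee_pos: [0.5396, 0.0439, 0.1457]
ee_rot: [3.128, -0.293, 0.002]
ft_force: [2.1, -0.3, 0.9]
finger_gap: -0.002
grip_force: 0.8
```

Run:
```python
from h import *
arc([.4,.35,.3,.25,.2,.15,.1])
```

```text
t 12.95 unit [-0.0662  0.0005  0.1457] F [ 2.1 -0.3  0.9]
0.4 [-0.0699  0.      0.1394] [-0.019  0.002  0.031]
0.35 [-0.0737  0.      0.1317] [-0.038  0.002  0.07 ]
0.3 [-0.0771  0.      0.1237] [-0.055  0.002  0.11 ]
0.25 [-0.0801  0.      0.1156] [-0.07   0.002  0.15 ]
0.2 [-0.0828  0.      0.1073] [-0.083  0.002  0.192]
0.15 [-0.085   0.      0.0989] [-0.094  0.002  0.234]
0.1 [-0.0867  0.      0.0904] [-0.103  0.002  0.276]
```

>>> carry_out --increments '[[[-0.02,0,0.031],[0,0,0],-1],[[-0.038,0,0.07],[0,0,0],-1],[[-0.055,0,0.11],[0,0,0],-1],[[-0.07,0,0.15],[0,0,0],-1],[[-0.094,0,0.234],[0,0,0],-1]]'

```text
time_s: 13.58
ee_pos: [0.5215, 0.0473, 0.0989]
ee_rot: [3.128, -0.293, 0.003]
ft_force: [-0.1, 0.3, 0.8]
finger_gap: -0.003
grip_force: 0.6
```

Run:
```python
from h import *
arc([.1,.05,.02,0,-.02])
```

```text
t 13.57 unit [-0.0846  0.0004  0.0989] F [-0.1  0.3  0.8]
0.1 [-0.0867  0.      0.0904] [-0.011  0.002  0.043]
0.05 [-0.0881  0.      0.0817] [-0.017  0.002  0.086]
0.02 [-0.0887  0.      0.0765] [-0.021  0.002  0.112]
0 [-0.089  0.     0.073] [-0.022  0.002  0.129]
-0.02 [-0.0892  0.      0.0695] [-0.023  0.002  0.147]
```

>>> carry_out --increments '[[[-0.011,0,0.043],[0,0,0],-1],[[-0.017,0,0.086],[0,0,0],-1],[[-0.021,0,0.11],[0,0,0],-1],[[-0.022,0,0.125],[0,0,0],-1],[[-0.022,0,0.132],[0,0,0],-1]]'

```text
time_s: 14.2
ee_pos: [0.5163, 0.0482, 0.073]
ee_rot: [3.128, -0.293, -0.003]
ft_force: [-4.6, 0.7, 9.3]
finger_gap: 0.001
grip_force: 4.5
```

Run:
```python
from h import *
arc([0,-.02])
```

```text
t 14.2 unit [-0.0899  0.0003  0.073 ] F [-4.6  0.7  9.3]
0 [-0.089  0.     0.073] [0.004 0.002 0.   ]
-0.02 [-0.0892  0.      0.0695] [0.003 0.002 0.018]
```

>>> carry_out --increments '[[[0,0,0.005],[0,0,0],-1],[[0,0,0.006],[0,0,0],-1],[[0,0,0.006],[0,0,0],-1]]'

```text
time_s: 14.58
ee_pos: [0.5163, 0.0482, 0.073]
ee_rot: [3.128, -0.293, -0.004]
ft_force: [-5.7, -0.1, 10.7]
finger_gap: 0.0
grip_force: 5.0
```

>>> carry_out --increments '[[[-0.03,0,-0.15],[0,0,0],-1],[[-0.05,0,-0.4],[0,0,0],-1],[[-0.05,0,-0.6],[0,0,0],-1],[[-0.05,0,-0.8],[0,0,0],-1],[[-0.05,0,-0.8],[0,0,0],-1]]'

```text
time_s: 15.2
ee_pos: [0.5092, 0.0499, 0.2359]
ee_rot: [3.128, -0.293, 0.014]
ft_force: [-0.4, 0.3, 0.1]
finger_gap: 0.0
grip_force: 0.0
```

Run:
```python
from h import *
arc([0])
import cv2
from plant import cams
ims=[]
for n in("wrist","scene"):
  c=cams.capture(n);ims.append(c["frame"][:,:,::-1])
  f=(lambda p:p) if n=="wrist" else (lambda p:(p-[195,110])*3.75+[400*0+0,0])
  for g in(0,.05):
    for y in(-.035,.035):print(n,g,y,f(proj(c,world([.075-.176*np.cos(g),y,.073+.176*np.sin(g)]))).round())
cv2.imwrite("pics/w7.png",np.hstack([cv2.resize(ims[0],(400,300)),cv2.resize(ims[1][110:270,195:310],(400,556))[:300] if 0 else cv2.resize(ims[1][130:256,190:358],(400,300))]))
```

```text
t 15.2 unit [-0.0972  0.0007  0.2359] F [-0.4  0.3  0.1]
0 [-0.089  0.     0.073] [0.034 0.004 0.815]
wrist 0 -0.035 [290. 176.]
wrist 0 0.035 [215. 176.]
wrist 0.05 -0.035 [291. 178.]
wrist 0.05 0.035 [214. 178.]
scene 0 -0.035 [350. 294.]
scene 0 0.035 [325. 368.]
scene 0.05 -0.035 [350. 290.]
scene 0.05 0.035 [325. 364.]
```

View pics/w7.png

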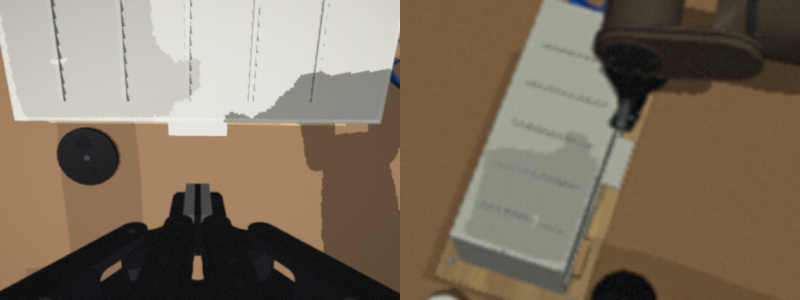

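The cover is shut. It met a firm stop with the tab face at z = 73 mm, which is the shut height, and the tab stayed at (198,128) in the picture after I let go. The loose parts are where they were, so I'm handing in.

```bash
python3 -c "
from plant import workorder
print(workorder.finish_job())"
```

```text
the job is handed in; nothing more can be done
None
```

The job is handed in, with no verdict shown: I ran the block up until it was tight (about 9 N on the washer), eased it back about 6 mm by my estimate, and shut the cover onto the lower case without touching the loose parts.

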